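# Unscrew the tight cap of the square jar in the jar brace

### The arm

A 6-joint arm with a two-finger parallel gripper is mounted at the origin on a cart in front of the work surface, level with it; the furniture and walls round the work are solid. World frame = base frame: x ahead of the robot, y to its left, z up, the work surface at z = 0. Lengths are in m, angles in rad, forces in N, time in s.
With the tool pointing down it reaches from about 0.35 to 0.775 m from the base axis. Payload 5.5 kg.
Tool frame: the origin (TCP) lies at the very end of the fingers, on their centre line; the grasp point (between the pads) lies 19 mm behind it; z points along the fingers, y is the line along which they close (so a half turn about z gives the same grasp; the last joint's range is limited). The gripper opens to 85 mm and grips with 20 to 120 N. Pads are 22 mm wide; open, the fingers measure 114 mm over their backs; the gripper's body (76 mm by 85 mm) begins 54 mm behind the grasp point. The pads swing forward as they close: fully open they stand 13 mm farther back than shut.
Start: joints at [-1.272, 0.313, 0.046, 1.304, 0, 1.431], TCP at [0.244, -0.521, 0.231] pointing down, gripper open.
Joint ranges: [-2.76, 2.76], [-0.86, 1.69], [-1.03, 1.26], [-2.2, 2.34], [-1.47, 1.5], [-3.14, 3.14]. Speed limits (rad/s): [2.57, 2.57, 3.14, 3.14, 3.14, 3.14].

### API

Orientations are given as a unit quaternion [w, x, y, z].
In Python, from workcell import get_state, read_camera, hand_in gives the robot as it stands.
- The arm moves only by the tool send_rows, never from a script. Its argument "increments" is a list of rows, each an object of numbers: "dx", "dy", "dz": the shift along the world's x, y, z in units of 25 mm (1.0 is 25 mm); "roll": the turn about the world's z in units of 8 degrees (1.0 is 8 degrees); "claw": the opening, from -1 (shut) to 1 (fully open). In form: [{"dx": .., "dy": .., "dz": .., "roll": .., "claw": ..}, ...]. A call has exactly 5 rows; each row is the pose to reach, as a shift and turn from the pose commanded when the call began; what a row does not reach only later rows make up. A row lasts 1/8 s, in which the tool goes at most 62.5 mm and 10.7 degrees, less where a joint would pass 70% of its speed; a pose out of reach is approached as far as the arm can. A call with a gripper value outside its range is refused whole. The fingers move at their own pace and stop on an object; "grip_force" is the grip in N (left out, the last holds). Time passes only in rows, so rows that repeat a pose let the fingers close, or fill a call up. It gives the time, the measured TCP pose, the force, the opening and the grip force at its end, in the units of the state.
- get_state(): the state, without advancing time (a new reading comes with each control period).
- read_camera(name): name is "side" or "top"; returns a dict with "image" (384x512x3 uint8, blue, green, red), "fx", "fy", "cx", "cy" (pixels), "dist_coeffs" ([k1, k2, p1, p2, k3] as OpenCV has them; the pictures are not rectified), "world_to_cam" (4x4, takes a point from world to camera coordinates). Camera axes: x right, y up, looking along -z (the intrinsics and any distortion apply to the point x, -y, -z); pixel columns grow to the right and rows downward; lengths in m; the calibration is good to about 2 mm. A picture is of the moment at which its call begins. There is no depth.
- hand_in(): hands the job in; it is judged then, once.
The state is a dict: "clock": time; "joint_pos": joint angles; "qvel": joint speeds; "tau": joint torques, N m; "tcp_pos": TCP position; "orientation": TCP orientation; "wrist_force": force on the tool from outside, world axes, zero at the start; "ft_torque": the same for the moment, N m; "finger_gap": finger opening in m; "grip_force": force on a finger pad.
Only numpy, scipy, OpenCV 4.12 (cv2) and the standard library are available. Lean on these libraries where they do the work, as an engineer would, in place of code of your own. Each camera call takes 0.05 s, during which the arm holds its last target. There are 200 camera calls.

### The job

Stand the closed square jar down in the wooden jar brace, between its two cheeks so that it cannot turn, and unscrew its tight cap anticlockwise; stop turning once the thread lets go (about a sixth to a fifth of a turn, never as much as a quarter). Then lift the cap clear and finish while still holding it level, one to three centimetres straight above the mouth of the jar, with the jar left standing in the brace; keep the jar upright throughout and leave the other things alone.

Things in the scene. Friction and masses are not known exactly. Their poses are not given: they have to be found in the camera images.
- jar: White stoneware jar, loose, 0.28 to 0.56 kg: square body 60 x 60 mm, 76 mm high, then a round neck. Origin: centre of its underside; z up, x and y along the sides of the square (quarter turns are alike). Starts upright on the worktop, capped. Standing free it turns along with the cap, so it must be braced. It can be lifted and carried by its closed cap.
- cap: Round ribbed aluminium cap, 58 mm across, 22.5 mm high, 50 g. Origin: centre of its lower edge; z up. Closed, the edge is 84 mm over the jar's underside and the x axes agree. Twist-off thread, no rise in turning, tight (0.3 to 0.6 N m); anticlockwise from above it lets go 0.85 to 1.0 rad from closed (relative to the jar), is pushed up 1.5 mm (10 N) and lifts straight off. Clockwise is blocked.
- brace: Jar brace fixed to the worktop: wooden board 130 (x) x 124 (y) x 8 mm, two parallel cheeks 90 mm long along x, flared at the top, 60 mm high over the worktop, 102 mm wide over both. Gap 64 mm (87 mm at the top), ends open: a jar in it, sides parallel, has 2 mm play each side and 0.07 rad each way. Origin: centre of the board's underside; z up. Jar and brace may change sides.
- brace_seat (a point): Centre of the board's upper face between the cheeks, 8 mm above the worktop, axes as the brace: where the jar's underside belongs.
- jar_mouth (a point): Centre of the jar's mouth, on its axis, 102.5 mm above its underside; the neck below it is 36 mm across (48 mm over its two flanges).
- honey_jar: Bystander: round honey jar with a screw lid, 65 mm across, 100 mm high. Origin: centre of its underside.
- tea_box: Bystander: upright carton of tea bags, 62 x 75 x 105 mm high. Origin: centre of its underside.
- espresso_cup: Bystander: small white cup with handle, 62 x 89 x 52 mm high. Origin: centre of its underside.
There are look-alikes about, which are no part of the job. Several things have the shape of the cap; the one meant has the colours described above.

How it is judged:
By the outcome, as a careful person would: the job done as asked, in the order asked, and still so for the second after the job is handed in, while the arm keeps its last pose, push and grip.
It also fails if it takes over 51 s, if anything falls off the work surface, if the arm or the gripper's body presses on something with over 40 N, if the wrist force passes 120 N, or if a joint passes its speed limit or range.

## Working session

There is one attempt and no reset: what is moved stays moved. The work goes in short steps, Python scripts to look and compute and a tool call to move; the robot and the scene stay as the last step left them, time stands still between calls to the robot, and variables do not carry over. Pictures are saved under pics/ and viewed, at most 10 in all, crops included, and the job is handed in when it is done.

Besides the shell and the picture viewer there is one more tool, called after "Request:" in YAML: its name, and indented under it one key for each argument. send_rows: Moves the arm, as the interface text tells. Its arguments: {"type":"object","properties":{"increments":{"type":"array","items":{"type":"object","properties":{"dx":{"type":"number"},"dy":{"type":"number"},"dz":{"type":"number"},"roll":{"type":"number"},"claw":{"type":"number"}}}},"grip_force":{"type":"number"}},"required":["increments"]}

```bash
mkdir -p pics; cat > h.py <<'E'
import numpy as np, cv2
from workcell import get_state, read_camera, hand_in
def K(c): return np.array([[c["fx"],0,c["cx"]],[0,c["fy"],c["cy"]],[0,0,1.]]), np.array(c["dist_coeffs"],float)
def ray(c,uv):
    k,d=K(c); n=cv2.undistortPoints(np.array(uv,float).reshape(-1,1,2),k,d).reshape(-1,2)
    T=np.array(c["world_to_cam"]); R=T[:3,:3]; o=-R.T@T[:3,3]
    return o,(R.T@np.c_[n[:,0],-n[:,1],-np.ones(len(n))].T).T
def plane(c,uv,z):
    o,v=ray(c,uv); return o+v*((z-o[2])/v[:,2])[:,None]
def proj(c,P):
    T=np.array(c["world_to_cam"]); p=np.atleast_2d(P)@T[:3,:3].T+T[:3,3]; k,d=K(c)
    return cv2.projectPoints(p*[1,-1,-1],np.zeros(3),np.zeros(3),k,d)[0].reshape(-1,2)
E
python3 - <<'E'
from h import *
import pickle
s=get_state();print({k:np.round(v,3) for k,v in s.items()})
for n in("top","side"):
    c=read_camera(n);pickle.dump(c,open(n+"0.pkl","wb"))
    o,v=ray(c,[[256,192]]);print(n,o,v,c["fx"],c["dist_coeffs"])
    cv2.imwrite(f"pics/{n}0.png",cv2.resize(c["image"],(800,600),interpolation=cv2.INTER_CUBIC))
E
```

```text
{'clock': np.float64(0.0), 'joint_pos': array([-1.272,  0.314,  0.045,  1.304,  0.   ,  1.431]), 'qvel': array([-0.001,  0.001,  0.001,  0.   ,  0.   , -0.001]), 'tau': array([ 2.0000e-03, -4.8063e+01,  2.9853e+01,  1.9000e-02, -0.0000e+00,
        0.0000e+00]), 'tcp_pos': array([ 0.244, -0.52 ,  0.23 ]), 'orientation': array([-0.001,  0.976,  0.218, -0.   ]), 'wrist_force': array([-0.061,  0.18 ,  0.918]), 'ft_torque': array([0.067, 0.03 , 0.029]), 'grip_force': np.float64(0.0), 'finger_gap': np.float64(0.085)}
top [-0.04891277  0.16922043  1.7359709 ] [[ 0.3507146  -0.10261647 -0.93086801]] 464.78902821800295 [-0.12065347  0.          0.          0.          0.        ]
side [-0.00774838  0.98727401  0.86887893] [[ 0.42560546 -0.71822308 -0.55062476]] 379.26222411887795 [0.01935461 0.         0.         0.         0.        ]
```

View pics/top0.png

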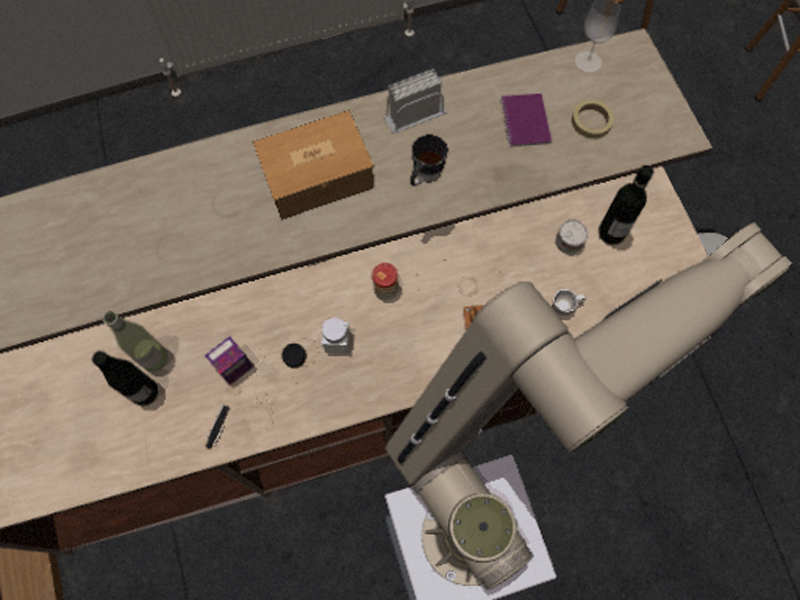

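View pics/side0.png

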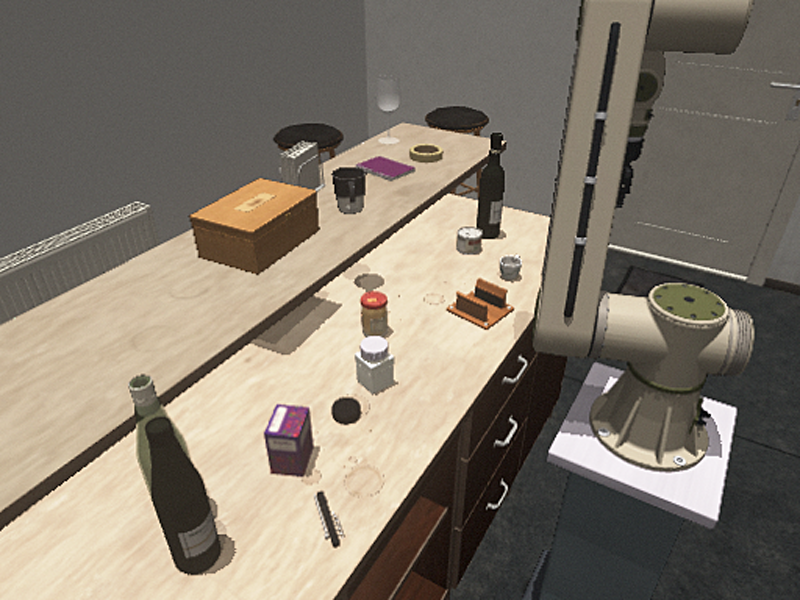

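The top view shows the jar at about (336,335) of the 800x600 picture. In the side view the jar is at (375,362) and the brace at (480,303); the arm mostly hides the brace in the top view. Next I'll crop and enlarge these.

```bash
python3 - <<'E'
from h import *
import pickle
t=pickle.load(open("top0.pkl","rb"));s=pickle.load(open("side0.pkl","rb"))
def crop(c,x,y,w,h,W,H): return cv2.resize(c["image"][y:y+h,x:x+w],(W,H),interpolation=cv2.INTER_CUBIC)
a=crop(t,195,195,40,40,400,400);b=crop(s,220,210,40,40,400,400);d=crop(s,280,170,56,42,560//2+120,300)[:200]
cv2.imwrite("pics/crop1.png",np.hstack([a,b]))
cv2.imwrite("pics/crop2.png",crop(s,280,172,54,40,810*800//810,592))
print(plane(t,[[215,208]],.1065),plane(s,[[239,220]],.1065),plane(s,[[307,198]],.0))
E
```

```text
[[0.54966994 0.15415086 0.1065    ]] [[0.54403883 0.16512286 0.1065    ]] [[ 0.46331664 -0.21466124  0.        ]]
```

View pics/crop1.png

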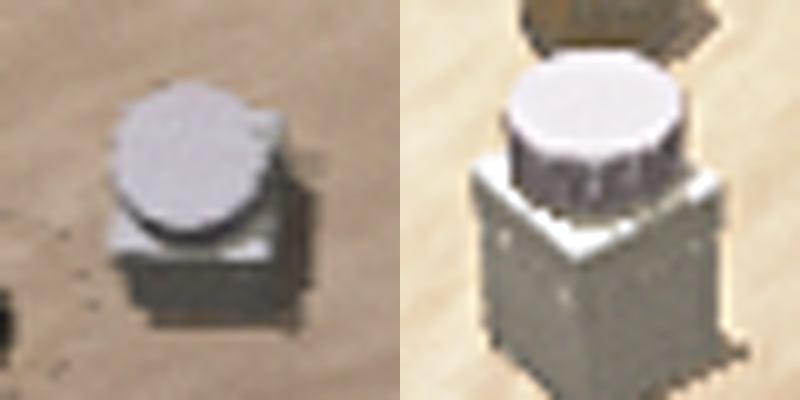

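View pics/crop2.png

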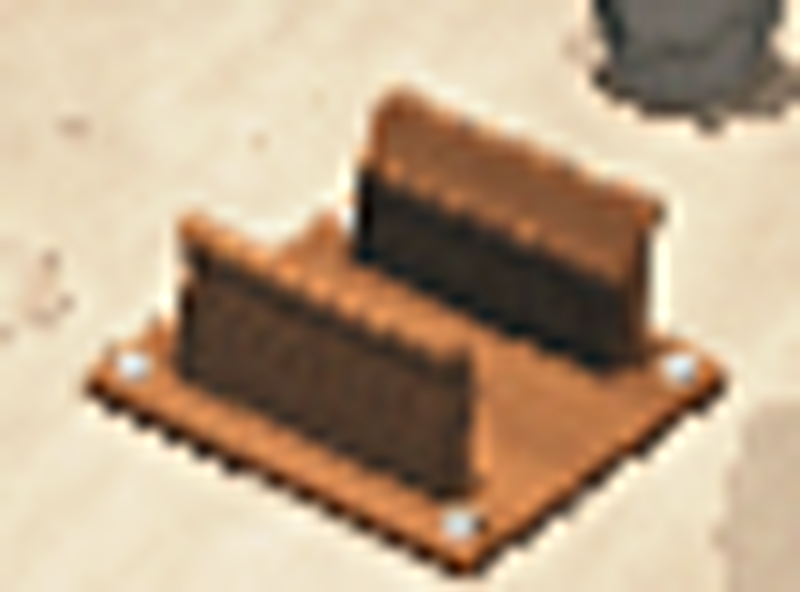

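The crops show the jar's cap top centred at (189,153) in the top crop and (596,103) in the side crop. Its shoulder corners are visible in both. The brace board corners are at (88,378), (468,560) and (728,380) of the second crop.

```bash
python3 - <<'E'
from h import *
import pickle
t=pickle.load(open("top0.pkl","rb"));s=pickle.load(open("side0.pkl","rb"))
f=lambda p,x,y,k:(np.array(p,float)+.5)/k-.5+[x,y]
# cap top centre from both
u=f([[189,155]],195,195,10);v=f([[596,103]],220,210,10)
print("cap",plane(t,u,.1065),plane(s,v,.1065))
ex=plane(t,f([[112,155],[270,155]],195,195,10),.1065);print("diam t",np.linalg.norm(ex[1]-ex[0]))
ex=plane(s,f([[507,103],[685,103]],220,210,10),.1065);print("diam s",np.linalg.norm(ex[1]-ex[0]))
for n,c,p in(("top",t,f([[108,252],[272,258],[285,112]],195,195,10)),("side",s,f([[474,170],[578,258],[722,182]],220,210,10))):
    P=plane(c,p,.076)[:,:2];e=np.diff(P,axis=0);print(n,P,np.linalg.norm(e,axis=1),np.degrees(np.arctan2(e[:,1],e[:,0])),"ctr",(P[0]+P[2])/2)
p=f([[88,378],[468,560],[728,380]],280,172,14.8)
P=plane(s,p,.008)[:,:2];e=np.diff(P,axis=0);print("board",P,np.linalg.norm(e,axis=1),np.degrees(np.arctan2(e[:,1],e[:,0])),"ctr",(P[0]+P[2])/2)
p=f([[185,215],[470,348],[660,205],[380,90]],280,172,14.8)
P=plane(s,p,.06)[:,:2];e=np.diff(P,axis=0);print("cheek",P,np.linalg.norm(e,axis=1),np.degrees(np.arctan2(e[:,1],e[:,0])),"ctr",P.mean(0))
print([np.round(np.linalg.norm(P),3) for P in P])
E
```

```text
cap [[0.54360872 0.16181338 0.1065    ]] [[0.4312095  0.09665548 0.1065    ]]
diam t 0.0588395341164871
diam s 0.05855907082522128
top [[0.52660274 0.20105119]
 [0.50592597 0.14277273]
 [0.56045375 0.1222304 ]] [0.06183775 0.05826891] [-109.53430741  -20.64296585] ctr [0.54352824 0.1616408 ]
side [[0.46662688 0.11436355]
 [0.41536141 0.13675505]
 [0.39269553 0.07754004]] [0.05594218 0.06340473] [ 156.40547227 -110.94546892] ctr [0.42966121 0.09595179]
board [[ 0.5364051  -0.16491793]
 [ 0.41286418 -0.14046699]
 [ 0.38600338 -0.25395539]] [0.12593731 0.11662383] [ 168.80483082 -103.3159103 ] ctr [ 0.46120424 -0.20943666]
cheek [[ 0.51670212 -0.17816742]
 [ 0.42502607 -0.15850667]
 [ 0.409317   -0.24840365]
 [ 0.49889111 -0.26414331]] [0.09376057 0.0912592  0.09094646] [167.89575776 -99.91208358  -9.9660823 ] ctr [ 0.46248408 -0.21230526]
[np.float64(0.547), np.float64(0.454), np.float64(0.479), np.float64(0.565)]
```

I left the 400 px offset out of the side crop, so I'll redo that, and locate the neighbouring things too.

```bash
python3 - <<'E'
from h import *
import pickle
t=pickle.load(open("top0.pkl","rb"));s=pickle.load(open("side0.pkl","rb"))
f=lambda p,x,y,k:(np.array(p,float)+.5)/k-.5+[x,y]
v=f([[196,103]],220,210,10);print("cap",plane(s,v,.1065))
P=plane(s,f([[74,170],[178,258],[322,182]],220,210,10),.076)[:,:2];e=np.diff(P,axis=0);print(P,np.linalg.norm(e,axis=1),np.degrees(np.arctan2(e[:,1],e[:,0])),"ctr",(P[0]+P[2])/2)
g=lambda x,y:np.array([[x,y]])/1.5625
print("honey",plane(t,g(384,274),.1),plane(s,g(374,299),.1),"tea",plane(t,g(228,352),.105),"cup",plane(t,g(565,300),.05))
E
```

```text
cap [[0.54405351 0.16419277 0.1065    ]]
[[0.5812069  0.18288456]
 [0.52657876 0.20324686]
 [0.50687891 0.14586852]] [0.05829972 0.06066596] [ 159.55737659 -108.94901314] ctr [0.54404291 0.16437654]
honey [[0.64472004 0.00597401 0.1       ]] [[0.64140022 0.01226019 0.1       ]] tea [[0.56132347 0.41692359 0.105     ]] cup [[ 0.46221911 -0.41128075  0.05      ]]
```

Request:
send_rows:
  increments:
    - {"dx": 0.9, "dy": 2.05, "dz": 0, "roll": 0.5, "claw": 1}
    - {"dx": 1.8, "dy": 4.1, "dz": 0, "roll": 1, "claw": 1}
    - {"dx": 2.7, "dy": 6.15, "dz": 0, "roll": 1.5, "claw": 1}
    - {"dx": 3.6, "dy": 8.2, "dz": 0, "roll": 2, "claw": 1}
    - {"dx": 4.5, "dy": 10.25, "dz": 0, "roll": 2.5, "claw": 1}

```text
clock: 0.72
tcp_pos: [0.3571, -0.2625, 0.2311]
orientation: [-0.0, 0.923, 0.385, 0.0]
wrist_force: [0.8, -0.6, 0.3]
finger_gap: 0.0855
grip_force: 0.0
```

Request:
send_rows:
  increments:
    - {"dx": 0.9, "dy": 2.05, "dz": 0, "roll": 0.6, "claw": 1}
    - {"dx": 1.8, "dy": 4.1, "dz": 0, "roll": 1.2, "claw": 1}
    - {"dx": 2.7, "dy": 6.15, "dz": 0, "roll": 1.8, "claw": 1}
    - {"dx": 3.6, "dy": 8.2, "dz": 0, "roll": 2.4, "claw": 1}
    - {"dx": 4.5, "dy": 10.25, "dz": 0, "roll": 3.1, "claw": 1}

```text
clock: 1.35
tcp_pos: [0.4696, -0.0062, 0.2311]
orientation: [0.0, 0.819, 0.574, -0.0]
wrist_force: [1.2, -0.7, 1.1]
finger_gap: 0.0854
grip_force: 0.0
```

Request:
send_rows:
  increments:
    - {"dx": 0.9, "dy": 2.05, "dz": 0, "roll": 0, "claw": 1}
    - {"dx": 1.8, "dy": 4.1, "dz": 0, "roll": 0, "claw": 1}
    - {"dx": 2.5, "dy": 5.8, "dz": 0, "roll": 0, "claw": 1}
    - {"dx": 3, "dy": 6.85, "dz": 0, "roll": 0, "claw": 1}
    - {"dx": 3, "dy": 6.85, "dz": 0, "roll": 0, "claw": 1}

```text
clock: 1.98
tcp_pos: [0.5444, 0.1649, 0.2303]
orientation: [-0.0, 0.819, 0.574, -0.001]
wrist_force: [0.3, -0.0, -0.5]
finger_gap: 0.0851
grip_force: 0.0
```

```bash
python3 - <<'E'
from h import *
import pickle
s=get_state();q=s["orientation"];print(s["clock"],s["tcp_pos"],np.degrees(2*np.arctan2(q[2],q[1]))-90,q,s["joint_pos"],s["wrist_force"])
t=read_camera("top");pickle.dump(t,open("top1.pkl","wb"));pickle.dump(read_camera("side"),open("side1.pkl","wb"))
p=proj(t,[.462,-.211,.03])[0].astype(int);print(p)
x,y=p-[27,20];print(x,y);cv2.imwrite("pics/b1.png",cv2.resize(t["image"][y:y+40,x:x+54],(800,592),interpolation=cv2.INTER_CUBIC))
E
```

```text
1.975 [0.544403   0.16494841 0.23032826] -19.88368822201889 [-2.99822323e-04  8.18569289e-01  5.74407487e-01 -5.17709077e-04] [1.53051036e-01 3.02418303e-01 2.87514805e-02 1.29832341e+00
 7.90390041e-05 2.07088314e+00] [ 0.31101652 -0.04444742 -0.46084458]
[313 208]
286 188
```

View pics/b1.png

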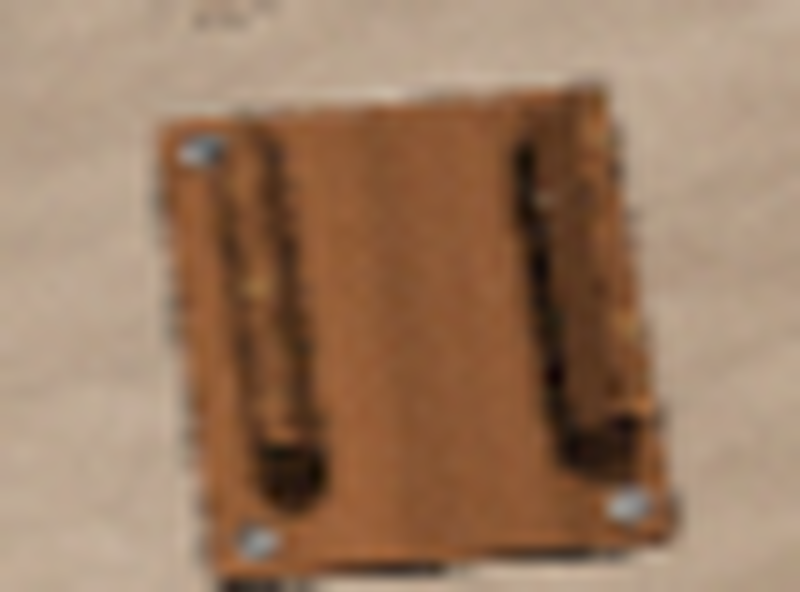

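The close view shows the brace: board corners at about (165,125), (215,572) and (672,540), and screws at (203,152), (258,541) and (630,503).

```bash
python3 - <<'E'
from h import *
import pickle
t=pickle.load(open("top1.pkl","rb"));s=pickle.load(open("side1.pkl","rb"))
f=lambda p,x,y,k:(np.array(p,float)+.5)/k-.5+[x,y]
def rep(n,P):
    P=P[:,:2];e=np.diff(P,axis=0);print(n,np.linalg.norm(e,axis=1).round(4),np.degrees(np.arctan2(e[:,1],e[:,0])).round(1),"ctr",((P[0]+P[2])/2).round(4))
rep("t board",plane(t,f([[163,122],[213,572],[674,542]],286,188,14.8),.008))
rep("t screws",plane(t,f([[203,152],[258,541],[630,503]],286,188,14.8),.009))
rep("s screws",plane(s,f([[132,365],[458,524],[682,368]],280,172,14.8),.009))
# orange mask in top: board fit, convex hull
m=cv2.inRange(cv2.cvtColor(t["image"],cv2.COLOR_BGR2HSV),(4,110,40),(16,255,255));m[:186]=0;m[232:]=0;m[:,:290]=0;m[:,336:]=0
c=cv2.findNonZero(m);r=cv2.minAreaRect(c);b=cv2.boxPoints(r);print(b);rep("box",plane(t,b,.008))
# near-left edges: fit lines cheek far-right
for n,pp in (("left cheek R edge",[[290,200],[318,430]]),("L edge",[[225,175],[262,440]]),("right cheek low L line",[[525,150],[572,450]])):
    rep(n,plane(t,f(pp+[pp[0]],286,188,14.8),.06 if n!="right cheek low L line" else .035)[:2].repeat(1,0)[[0,1,0]])
E
```

```text
t board [0.1269 0.1223] [ 166.9 -103.7] ctr [ 0.462  -0.2155]
t screws [0.1099 0.0993] [ 168.4 -101.5] ctr [ 0.4628 -0.2153]
s screws [0.1095 0.1015] [ 168.  -102.9] ctr [ 0.4634 -0.2135]
[[296.40594 196.05942]
 [327.49506 192.9505 ]
 [330.60394 224.03961]
 [299.51483 227.14853]]
box [0.1257 0.1302 0.1225] [-101.4  164.9   78.4] ctr [ 0.462  -0.2142]
left cheek R edge [0.0632 0.0632] [167.1 -12.9] ctr [ 0.4901 -0.1847]
L edge [0.0729 0.0729] [168.2 -11.8] ctr [ 0.5018 -0.1709]
right cheek low L line [0.084 0.084] [168.2 -11.8] ctr [ 0.4928 -0.2543]
```

Request:
send_rows:
  increments:
    - {"dx": 0, "dy": 0, "dz": -2, "roll": 0, "claw": 1}
    - {"dx": 0, "dy": -0.05, "dz": -4, "roll": 0, "claw": 1}
    - {"dx": 0, "dy": -0.05, "dz": -5.2, "roll": 0, "claw": 1}
    - {"dx": 0, "dy": -0.05, "dz": -6, "roll": 0, "claw": 1}
    - {"dx": 0, "dy": -0.05, "dz": -6, "roll": 0, "claw": 1}

```text
clock: 2.7
tcp_pos: [0.5424, 0.1604, 0.0799]
orientation: [-0.001, 0.82, 0.572, -0.002]
wrist_force: [-0.7, 0.8, -0.5]
finger_gap: 0.0855
grip_force: 0.0
```

Request:
send_rows:
  grip_force: 70
  increments:
    - {"dx": 0, "dy": 0, "dz": -0.12, "roll": 0, "claw": 1}
    - {"dx": 0, "dy": 0, "dz": -0.12, "roll": 0, "claw": -1}
    - {"dx": 0, "dy": 0, "dz": -0.12, "roll": 0, "claw": -1}
    - {"dx": 0, "dy": 0, "dz": -0.12, "roll": 0, "claw": -1}
    - {"dx": 0, "dy": 0, "dz": -0.12, "roll": 0, "claw": -1}

```text
clock: 3.32
tcp_pos: [0.5444, 0.1622, 0.0798]
orientation: [0.0, 0.819, 0.573, 0.001]
wrist_force: [-2.9, 0.6, 6.3]
finger_gap: 0.0557
grip_force: 73.1
```

Request:
send_rows:
  increments:
    - {"dx": 0, "dy": 0, "dz": 0, "roll": 0, "claw": -1}
    - {"dx": 0, "dy": 0, "dz": 0, "roll": 0, "claw": -1}
    - {"dx": 0, "dy": 0, "dz": 0, "roll": 0, "claw": -1}
    - {"dx": 0, "dy": 0, "dz": 0.1, "roll": 0, "claw": -1}
    - {"dx": 0, "dy": 0, "dz": 0.4, "roll": 0, "claw": -1}

```text
clock: 3.95
tcp_pos: [0.5435, 0.1619, 0.0879]
orientation: [-0.0, 0.819, 0.573, -0.001]
wrist_force: [0.2, -0.2, -3.7]
finger_gap: 0.0549
grip_force: 74.6
```

Request:
send_rows:
  increments:
    - {"dx": 0, "dy": 0, "dz": 0.8, "roll": 0, "claw": -1}
    - {"dx": 0, "dy": -0.2, "dz": 1.8, "roll": 0, "claw": -1}
    - {"dx": -0.2, "dy": -0.8, "dz": 2.8, "roll": 0.1, "claw": -1}
    - {"dx": -0.4, "dy": -1.8, "dz": 3.4, "roll": 0.2, "claw": -1}
    - {"dx": -0.7, "dy": -3.2, "dz": 3.6, "roll": 0.3, "claw": -1}

```text
clock: 4.58
tcp_pos: [0.5274, 0.0817, 0.1798]
orientation: [0.001, 0.807, 0.591, 0.001]
wrist_force: [0.1, -1.0, -3.9]
finger_gap: 0.0556
grip_force: 75.0
```

Request:
send_rows:
  increments:
    - {"dx": -0.3, "dy": -1.6, "dz": 0, "roll": 0.1, "claw": -1}
    - {"dx": -0.7, "dy": -3.2, "dz": 0, "roll": 0.2, "claw": -1}
    - {"dx": -1.0, "dy": -4.8, "dz": 0, "roll": 0.3, "claw": -1}
    - {"dx": -1.4, "dy": -6.4, "dz": 0, "roll": 0.4, "claw": -1}
    - {"dx": -1.7, "dy": -8, "dz": 0, "roll": 0.5, "claw": -1}

```text
clock: 5.2
tcp_pos: [0.4837, -0.1192, 0.1785]
orientation: [-0.0, 0.786, 0.618, 0.0]
wrist_force: [-0.0, 0.3, -3.9]
finger_gap: 0.055
grip_force: 75.0
```

Request:
send_rows:
  increments:
    - {"dx": -0.3, "dy": -1.4, "dz": 0, "roll": 0.1, "claw": -1}
    - {"dx": -0.6, "dy": -2.6, "dz": 0, "roll": 0.2, "claw": -1}
    - {"dx": -0.8, "dy": -3.5, "dz": 0, "roll": 0.2, "claw": -1}
    - {"dx": -0.85, "dy": -3.9, "dz": 0, "roll": 0.2, "claw": -1}
    - {"dx": -0.85, "dy": -3.9, "dz": 0, "roll": 0.2, "claw": -1}

```text
clock: 5.82
tcp_pos: [0.463, -0.2158, 0.1783]
orientation: [-0.0, 0.778, 0.629, 0.0]
wrist_force: [-0.5, 0.1, -3.0]
finger_gap: 0.0554
grip_force: 74.9
```

Request:
send_rows:
  increments:
    - {"dx": 0, "dy": 0, "dz": 0, "roll": 0, "claw": -1}
    - {"dx": 0, "dy": 0, "dz": 0, "roll": 0, "claw": -1}
    - {"dx": 0, "dy": 0, "dz": 0, "roll": 0, "claw": -1}
    - {"dx": 0, "dy": 0, "dz": 0, "roll": 0, "claw": -1}
    - {"dx": 0, "dy": 0, "dz": 0, "roll": 0, "claw": -1}

```text
clock: 6.45
tcp_pos: [0.4631, -0.2154, 0.1783]
orientation: [0.0, 0.777, 0.629, 0.0]
wrist_force: [-0.0, 0.7, -3.8]
finger_gap: 0.0555
grip_force: 74.9
```

```bash
python3 - <<'E'
from h import *
import pickle
P=[]
for i in range(3):
    s=get_state();P.append(s["tcp_pos"])
    t=read_camera("top" if i==0 else "side");pickle.dump(t,open("top2.pkl" if i==0 else "side2.pkl","wb"))
print(np.array(P));q=s["orientation"];print(np.degrees(2*np.arctan2(q[2],q[1]))-90,s["joint_pos"],s["wrist_force"])
a=[]
for n in("top","side"):
    t=pickle.load(open(n+"2.pkl","rb"))
    p=proj(t,[.462,-.213,.1])[0].astype(int);x,y=p-[25,30];print(n,x,y)
    a.append(cv2.resize(t["image"][y:y+60,x:x+50],(400,480),interpolation=cv2.INTER_CUBIC))
cv2.imwrite("pics/c2.png",np.hstack(a))
E
```

```text
[[ 0.46307587 -0.21543443  0.17833009]
 [ 0.46305878 -0.2155075   0.17833722]
 [ 0.46307409 -0.21554367  0.1783385 ]]
-12.055396172787113 [-5.92932176e-01  2.12330914e-01 -2.19812231e-01  1.13850448e+00
  3.97069048e-05  1.18827051e+00] [-0.03751033  0.12718844 -4.29454825]
top 290 171
side 284 147
```

View pics/c2.png

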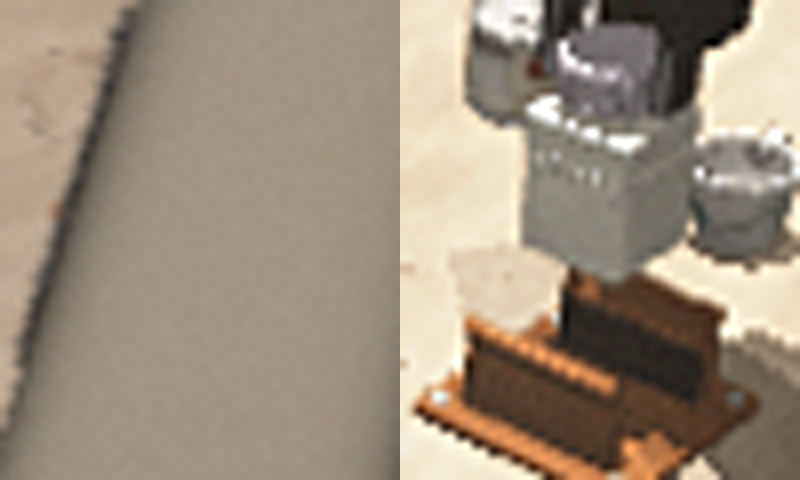

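The side view shows the jar hanging level above the brace. Shoulder corners are near (527,105), (628,150) and (698,115), and the lower front corner is near (625,277). The arm hides it in the top view.

```bash
python3 - <<'E'
from h import *
import pickle
s=pickle.load(open("side2.pkl","rb"))
f=lambda p:(np.array(p,float)-[400,0]+.5)/8-.5+[284,147]
for nm,p,z in(("shoulder",[[525,107],[628,152],[699,118]],.176),("bottom",[[525,238],[626,277],[692,238]],.1)):
    P=plane(s,f(p),z)[:,:2];e=np.diff(P,axis=0);print(nm,P.round(4).tolist(),np.linalg.norm(e,axis=1),np.degrees(np.arctan2(e[:,1],e[:,0])),"ctr",(P[0]+P[2])/2)
# expected outline for a jar at the brace centre, -12 deg
c,sn=np.cos(np.radians(-12)),np.sin(np.radians(-12));R=np.array([[c,-sn],[sn,c]])
for z in(.1,.176):
    Q=np.c_[(R@(np.array([[.03,.03],[-.03,.03],[-.03,-.03]]).T)).T+[.4627,-.2145],[z]*3]
    print(z,((proj(s,Q)-[284,147]+.5)*8-.5+[400,0]).round(0).tolist())
E
```

```text
shoulder [[0.5001, -0.1913], [0.4405, -0.1765], [0.425, -0.2238]] [0.06144785 0.04980641] [ 166.05536625 -108.17604681] ctr [ 0.46256087 -0.20756496]
bottom [[0.4983, -0.1991], [0.4409, -0.1911], [0.4279, -0.2413]] [0.05788563 0.05185309] [ 172.07456299 -104.54936089] ctr [ 0.46308335 -0.22019908]
0.1 [[518.0, 245.0], [618.0, 289.0], [691.0, 242.0]]
0.176 [[529.0, 108.0], [632.0, 150.0], [706.0, 105.0]]
```

Vertical edges look a little tilted, so I'll fit the left silhouette edge numerically.

```bash
python3 - <<'E'
from h import *
import pickle
s=pickle.load(open("side2.pkl","rb"));im=cv2.cvtColor(s["image"],cv2.COLOR_BGR2LAB).astype(int)
# body: b-channel (wood is yellowish, jar is neutral)
L=[];Rr=[]
for y in range(158,184):
    b=im[y,292:325,2];g=im[y,292:325,0]
    print(y,' '.join(f"{v-128:3d}" for v in b))
c,sn=np.cos(np.radians(-12)),np.sin(np.radians(-12));R=np.array([[c,-sn],[sn,c]])
cor=(R@(np.array([[.03,.03],[-.03,.03],[-.03,-.03]]).T)).T+[.4627,-.2145]
for z in(.1,.176): print(z,proj(s,np.c_[cor,[z]*3]).round(1).tolist())
E
```

```text
158  10   8   8   8   6   7   9  12  12  12  12   4  -1   0   0   2  -1   0   1   0  -1   2   1   3   3   1   4   2   5  17  17  17  15
159   6   7   7   6   6   8  10  12  12   2   0   1   0   0  -1  -1   1   1   0   0   1  -1  -1   2   3   3   3   1   5  18  17  14  14
160  18   2   6   9   9   9  12   9   0   0   0  11   7   4  -1  -3  -1   0   0   0   0  -1   0   2   1   3   2   4   5  15  15  13  13
161  18  18   5   4   6   6   9   9   2   0   0   0  10   7   7   4   5   1   0   1   1   1   3   6   2   0   4   7   6  11  12  14  14
162  16  18  18  15   8   3   5   5   9   7   3   2   5   0   9   9   9   7   7   7   8   7   8   8   7   4   6   5   5  11  15  18  16
163  16  14  13  17  17  14  16  14   8   9   9   9   7   2   4   0   0   9   9   9   7   8   8   7   8   5   6   7   7  14  16   8   3
164  15  15  14  14  14  14  15  14   7   6   8   8  10   9   7   3   2   6   0   0   0   0   8   6   6   6   6   7   6   6  13   7   6
165  14  16  16  15  15  14  14  17   7   8   8   7   8   7   7   9   9   6   3   0  -1  10   7   7   6   6   6   7   7   4   5   5   4
166  15  16 
[... 1843 characters left out ...]
   5   7  16  18  17  18  16  17  20  18  12  11
180  16  17  16  15  15  15  17  15  16  17  18  17  16  10  10   6   6   7   7   7   7   6  12  16  15  17  16  15  16  17  15  17  18
181  15  16  16  15  17  18  17  17  15  16  16  17  18  16  15  19  12  10   6   7  11  13  15  21  19  16  17  16  16  17  15  13  13
182  16  18  16  16  15  18  16  15  15  16  18  18  20  16  18  30  25  12   9  10  14  17  18  18  18  20  19  16  17  17  15  14  13
183  15  18  16  14  15  16  17  15  16  18  17  18  11  14  27  30  28  13  16  13  15  14  15  14  17  17  16  21  20  15  13  14  15
0.1 [[298.3, 177.2], [310.8, 182.7], [319.9, 176.8]]
0.176 [[299.6, 160.0], [312.6, 165.3], [321.8, 159.7]]
```

Edges fit to within about half a pixel of the expected upright pose at the seat, so I'll lower the jar.

Request:
send_rows:
  increments:
    - {"dx": 0, "dy": 0, "dz": -0.5, "roll": 0, "claw": -1}
    - {"dx": 0, "dy": 0, "dz": -1.0, "roll": 0, "claw": -1}
    - {"dx": 0, "dy": 0, "dz": -1.5, "roll": 0, "claw": -1}
    - {"dx": 0, "dy": 0, "dz": -1.8, "roll": 0, "claw": -1}
    - {"dx": 0, "dy": 0, "dz": -2.1, "roll": 0, "claw": -1}

```text
clock: 7.22
tcp_pos: [0.463, -0.2155, 0.1252]
orientation: [-0.0, 0.777, 0.629, -0.0]
wrist_force: [0.4, -0.5, -3.3]
finger_gap: 0.0553
grip_force: 75.1
```

Request:
send_rows:
  increments:
    - {"dx": 0, "dy": 0, "dz": -0.2, "roll": 0, "claw": -1}
    - {"dx": 0, "dy": 0, "dz": -0.4, "roll": 0, "claw": -1}
    - {"dx": 0, "dy": 0, "dz": -0.5, "roll": 0, "claw": -1}
    - {"dx": 0, "dy": 0, "dz": -0.6, "roll": 0, "claw": -1}
    - {"dx": 0, "dy": 0, "dz": -0.6, "roll": 0, "claw": -1}

```text
clock: 7.85
tcp_pos: [0.463, -0.2155, 0.1108]
orientation: [-0.0, 0.777, 0.629, 0.0]
wrist_force: [-0.1, 0.5, -4.0]
finger_gap: 0.0553
grip_force: 75.1
```

Request:
send_rows:
  increments:
    - {"dx": 0, "dy": 0, "dz": -0.2, "roll": 0, "claw": -1}
    - {"dx": 0, "dy": 0, "dz": -0.4, "roll": 0, "claw": -1}
    - {"dx": 0, "dy": 0, "dz": -0.6, "roll": 0, "claw": -1}
    - {"dx": 0, "dy": 0, "dz": -0.75, "roll": 0, "claw": -1}
    - {"dx": 0, "dy": 0, "dz": -0.85, "roll": 0, "claw": -1}

```text
clock: 8.48
tcp_pos: [0.4629, -0.2155, 0.0892]
orientation: [-0.0, 0.777, 0.629, -0.0]
wrist_force: [0.4, 0.2, -3.3]
finger_gap: 0.0557
grip_force: 75.1
```

Request:
send_rows:
  increments:
    - {"dx": 0, "dy": 0, "dz": -0.04, "roll": 0, "claw": -1}
    - {"dx": 0, "dy": 0, "dz": -0.08, "roll": 0, "claw": -1}
    - {"dx": 0, "dy": 0, "dz": -0.12, "roll": 0, "claw": -1}
    - {"dx": 0, "dy": 0, "dz": -0.14, "roll": 0, "claw": -1}
    - {"dx": 0, "dy": 0, "dz": -0.14, "roll": 0, "claw": -1}

```text
clock: 9.1
tcp_pos: [0.4631, -0.2158, 0.0878]
orientation: [0.001, 0.777, 0.629, 0.0]
wrist_force: [-4.1, 2.1, 9.5]
finger_gap: 0.0557
grip_force: 76.6
```

Seated: the TCP stands 8 mm higher than at the grasp, with contact force. Next I'll grip harder and turn.

Request:
send_rows:
  grip_force: 110
  increments:
    - {"dx": 0, "dy": 0, "dz": 0, "roll": 0, "claw": -1}
    - {"dx": 0, "dy": 0, "dz": 0, "roll": 0, "claw": -1}
    - {"dx": 0, "dy": 0, "dz": 0, "roll": 0.5, "claw": -1}
    - {"dx": 0, "dy": 0, "dz": 0, "roll": 1, "claw": -1}
    - {"dx": 0, "dy": 0, "dz": 0, "roll": 1.5, "claw": -1}

```text
clock: 9.72
tcp_pos: [0.4644, -0.2165, 0.0879]
orientation: [0.002, 0.707, 0.707, 0.0]
wrist_force: [-0.9, 0.9, 4.9]
finger_gap: 0.0546
grip_force: 114.5
```

```bash
cat > st.py <<'E'
from h import *
s=get_state();q=s["orientation"];print(s["clock"],s["tcp_pos"].round(4) if hasattr(s["tcp_pos"],"round") else s["tcp_pos"],"yaw",np.degrees(2*np.arctan2(q[2],q[1]))-90,"F",np.round(s["wrist_force"],1),"M",np.round(s["ft_torque"],2),s["finger_gap"],s["grip_force"],"q6",s["joint_pos"][5])
E
python3 st.py
```

```text
9.725 [ 0.4644 -0.2165  0.0879] yaw 0.05305763488907189 F [-0.9  0.9  4.9] M [ 0.16  0.06 -0.14] 0.05463099860977437 114.52319743019466 q6 0.9768163804573621
```

Request:
send_rows:
  increments:
    - {"dx": 0, "dy": 0, "dz": 0, "roll": 0.4, "claw": -1}
    - {"dx": 0, "dy": 0, "dz": 0, "roll": 0.8, "claw": -1}
    - {"dx": 0, "dy": 0, "dz": 0, "roll": 1.2, "claw": -1}
    - {"dx": 0, "dy": 0, "dz": 0, "roll": 1.6, "claw": -1}
    - {"dx": 0, "dy": 0, "dz": 0, "roll": 2, "claw": -1}

```text
clock: 10.35
tcp_pos: [0.4648, -0.2164, 0.0879]
orientation: [0.002, 0.602, 0.799, 0.001]
wrist_force: [-0.7, 1.0, 4.9]
finger_gap: 0.0547
grip_force: 114.5
```

```bash
python3 st.py; python3 - <<'E'
from h import *
t=read_camera("side");x,y=288,158
cv2.imwrite("pics/d1.png",cv2.resize(t["image"][y:y+54,x-10:x+62-10],(720,540),interpolation=cv2.INTER_CUBIC))
E
```

```text
10.35 [ 0.4648 -0.2164  0.0879] yaw 16.03921448874867 F [-0.7  1.   4.9] M [ 0.2  -0.15 -0.1 ] 0.05472535914786319 114.51839873490499 q6 0.6979468183622095
```

View pics/d1.png

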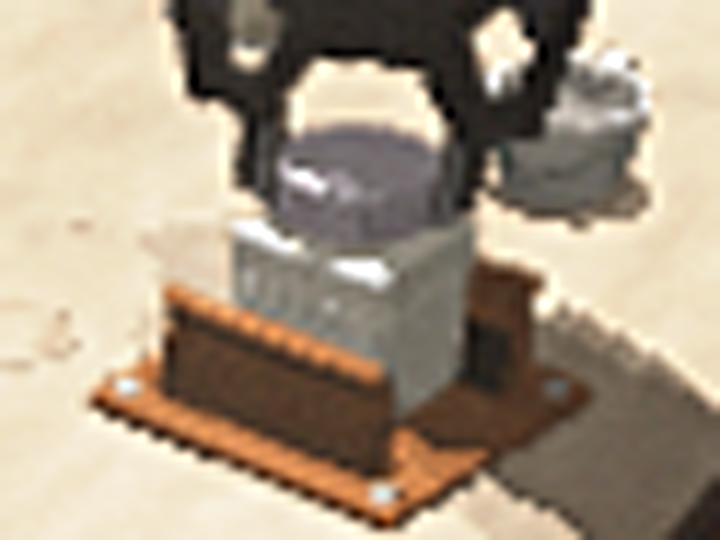

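The picture shows the jar seated between the cheeks, parallel to them, with the cap held and turning.

Request:
send_rows:
  increments:
    - {"dx": 0, "dy": 0, "dz": 0, "roll": 0.5, "claw": -1}
    - {"dx": 0, "dy": 0, "dz": 0, "roll": 1, "claw": -1}
    - {"dx": 0, "dy": 0, "dz": 0, "roll": 1.5, "claw": -1}
    - {"dx": 0, "dy": 0, "dz": 0, "roll": 2, "claw": -1}
    - {"dx": 0, "dy": 0, "dz": 0, "roll": 2.3, "claw": -1}

```text
clock: 11.02
tcp_pos: [0.4647, -0.2162, 0.0879]
orientation: [0.002, 0.466, 0.885, 0.0]
wrist_force: [-0.9, 1.9, 5.1]
finger_gap: 0.0548
grip_force: 114.6
```

```bash
python3 st.py; python3 -c "
from h import *
s=get_state();print(s['tau'])"
```

```text
11.025 [ 0.4647 -0.2162  0.0879] yaw 34.426696608215195 F [-0.9  1.9  5.1] M [ 0.43 -0.11 -0.13] 0.054815473989827355 114.60257084580974 q6 0.37705769331772215
[ -0.31797247 -39.85808372  24.7151953   -0.36992778  -0.4556029
   0.15832439]
```

Request:
send_rows:
  increments:
    - {"dx": 0, "dy": 0, "dz": 0, "roll": 0.15, "claw": -1}
    - {"dx": 0, "dy": 0, "dz": 0, "roll": 0.3, "claw": -1}
    - {"dx": 0, "dy": 0, "dz": 0, "roll": 0.45, "claw": -1}
    - {"dx": 0, "dy": 0, "dz": 0, "roll": 0.6, "claw": -1}
    - {"dx": 0, "dy": 0, "dz": 0, "roll": 0.75, "claw": -1}

```text
clock: 11.65
tcp_pos: [0.4644, -0.2163, 0.088]
orientation: [0.002, 0.42, 0.908, -0.0]
wrist_force: [-2.4, 0.8, 8.8]
finger_gap: 0.0549
grip_force: 114.6
```

```bash
python3 st.py; python3 -c "
from h import *
s=get_state();print(s['tau'])"
```

```text
11.65 [ 0.4644 -0.2163  0.088 ] yaw 40.36876107669411 F [-2.4  0.8  8.8] M [ 0.36  0.29 -0.08] 0.05490745909561279 114.64484172117434 q6 0.273227663162043
[ -0.04027689 -38.87726426  24.69685435  -0.93654608  -0.15979418
   0.06875996]
```

Request:
send_rows:
  increments:
    - {"dx": 0, "dy": 0, "dz": 0, "roll": 0.1, "claw": -1}
    - {"dx": 0, "dy": 0, "dz": 0, "roll": 0.2, "claw": -1}
    - {"dx": 0, "dy": 0, "dz": 0, "roll": 0.3, "claw": -1}
    - {"dx": 0, "dy": 0, "dz": 0, "roll": 0.4, "claw": -1}
    - {"dx": 0, "dy": 0, "dz": 0, "roll": 0.5, "claw": -1}

```text
clock: 12.28
tcp_pos: [0.4643, -0.2162, 0.0883]
orientation: [0.002, 0.388, 0.922, -0.0]
wrist_force: [-2.2, 2.0, 10.7]
finger_gap: 0.0548
grip_force: 114.9
```

```bash
python3 st.py
```

```text
12.275 [ 0.4643 -0.2162  0.0883] yaw 44.36464676836533 F [-2.2  2.  10.7] M [ 0.57  0.38 -0.08] 0.0548159317261919 114.91429152046737 q6 0.2035473397411226
```

Request:
send_rows:
  increments:
    - {"dx": 0, "dy": 0, "dz": 0, "roll": 0.1, "claw": -1}
    - {"dx": 0, "dy": 0, "dz": 0, "roll": 0.2, "claw": -1}
    - {"dx": 0, "dy": 0, "dz": 0, "roll": 0.3, "claw": -1}
    - {"dx": 0, "dy": 0, "dz": 0, "roll": 0.4, "claw": -1}
    - {"dx": 0, "dy": 0, "dz": 0, "roll": 0.5, "claw": -1}

```text
clock: 12.9
tcp_pos: [0.4643, -0.216, 0.0884]
orientation: [0.002, 0.355, 0.935, 0.0]
wrist_force: [-2.3, 2.8, 10.9]
finger_gap: 0.055
grip_force: 114.9
```

```bash
python3 st.py
```

```text
12.9 [ 0.4643 -0.216   0.0884] yaw 48.36959113681888 F [-2.3  2.8 10.9] M [ 0.63  0.37 -0.07] 0.05501666359048848 114.90161943137295 q6 0.1337506647178529
```

Force rose from 5 to 11 N and the moment fell, which fits the thread having let go. I'll make a small trial lift.

Request:
send_rows:
  increments:
    - {"dx": 0, "dy": 0, "dz": 0.05, "roll": 0, "claw": -1}
    - {"dx": 0, "dy": 0, "dz": 0.12, "roll": 0, "claw": -1}
    - {"dx": 0, "dy": 0, "dz": 0.2, "roll": 0, "claw": -1}
    - {"dx": 0, "dy": 0, "dz": 0.25, "roll": 0, "claw": -1}
    - {"dx": 0, "dy": 0, "dz": 0.25, "roll": 0, "claw": -1}

```text
clock: 13.52
tcp_pos: [0.4631, -0.2156, 0.0923]
orientation: [0.0, 0.356, 0.935, 0.0]
wrist_force: [-0.1, -0.1, -0.6]
finger_gap: 0.0548
grip_force: 115.6
```

```bash
python3 st.py
```

```text
13.525 [ 0.4631 -0.2156  0.0923] yaw 48.338860874862405 F [-0.1 -0.1 -0.6] M [-0.01 -0.04 -0.01] 0.05484417069009768 115.6493144808843 q6 0.13405555020516732
```

Request:
send_rows:
  increments:
    - {"dx": 0, "dy": 0, "dz": 0.25, "roll": 0, "claw": -1}
    - {"dx": 0, "dy": 0, "dz": 0.6, "roll": 0, "claw": -1}
    - {"dx": 0, "dy": 0, "dz": 1.0, "roll": 0, "claw": -1}
    - {"dx": 0, "dy": 0, "dz": 1.35, "roll": 0, "claw": -1}
    - {"dx": 0, "dy": 0, "dz": 1.35, "roll": 0, "claw": -1}

```text
clock: 14.15
tcp_pos: [0.4637, -0.216, 0.1272]
orientation: [0.001, 0.356, 0.935, -0.0]
wrist_force: [0.1, 0.5, -1.0]
finger_gap: 0.0551
grip_force: 115.7
```

Request:
send_rows:
  increments:
    - {"dx": 0, "dy": 0, "dz": 0, "roll": 0, "claw": -1}
    - {"dx": 0, "dy": 0, "dz": 0, "roll": 0, "claw": -1}
    - {"dx": 0, "dy": 0, "dz": 0, "roll": 0, "claw": -1}
    - {"dx": 0, "dy": 0, "dz": 0, "roll": 0, "claw": -1}
    - {"dx": 0, "dy": 0, "dz": 0, "roll": 0, "claw": -1}

```text
clock: 14.78
tcp_pos: [0.463, -0.2156, 0.126]
orientation: [-0.0, 0.356, 0.935, 0.0]
wrist_force: [0.1, -0.6, -0.6]
finger_gap: 0.0547
grip_force: 115.7
```

```bash
python3 st.py; python3 - <<'E'
from h import *
t=read_camera("side");x,y=278,140
cv2.imwrite("pics/e1.png",cv2.resize(t["image"][y:y+72,x:x+62],(620,590),interpolation=cv2.INTER_CUBIC))
print((proj(t,[[.463,-.2155,.1105],[.463,-.2155,.1305],[.463,-.2155,.153]])-[x,y])*[10,590/72])
E
```

```text
14.775 [ 0.463  -0.2156  0.126 ] yaw 48.34036669658542 F [ 0.1 -0.6 -0.6] M [ 0.    0.07 -0.03] 0.05470791798130494 115.65419096902986 q6 0.13404463467685432
[[313.70958282 283.06582152]
 [317.92560593 246.65603273]
 [322.75005341 205.02010165]]
```

View pics/e1.png

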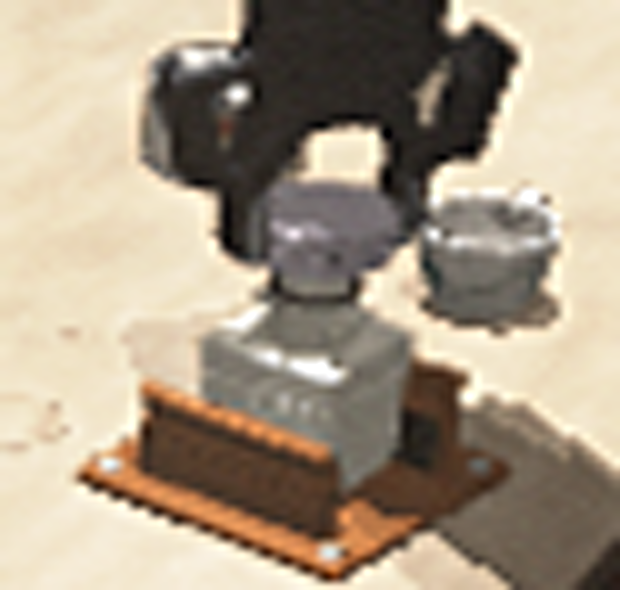

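The jar stands in the brace with its neck bare. The cap is held level above the mouth, with its top near (330,195) and the neck at (315,290).

```bash
python3 -c "
from workcell import hand_in
print(hand_in())"
```

```text
the job is handed in; nothing more can be done
None
```

The job is handed in at about 15 s: the jar stands seated in the brace, and the cap, let go after about a sixth of a turn, is held level about 2 cm above the mouth.

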